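# Screw the lid onto the coffee grinder

### The arm

A 6-joint arm with a two-finger parallel gripper is mounted at the origin on a cart in front of the work surface, level with it; the furniture and walls round the work are solid. World frame = base frame: x ahead of the robot, y to its left, z up, the work surface at z = 0. Lengths are in mm, angles in degrees, forces in N, time in s.
With the tool pointing down it reaches from about 300 to 850 mm from the base axis. Payload 4.2 kg.
Tool frame: the origin (TCP) lies at the very end of the fingers, on their centre line; the grasp point (between the pads) lies 19 mm behind it (env.grasp_offset is the distance from the TCP to the grasp point, in mm); z points along the fingers, y is the line along which they close (so a half turn about z gives the same grasp; the last joint's range is limited). The gripper opens to 91 mm and grips with 3 to 60 N. Pads are 32 mm wide; open, the fingers measure 118 mm over their backs; the gripper's body (76 mm by 178 mm) begins 60 mm behind the grasp point.
Start: joints at [65.374, 18.312, 89.639, -0, 72.044, -1.146], TCP at [229.099, 527.406, 213.976] pointing down, gripper open.
Joint ranges: [-177.97, 177.97], [-48.28, 115.42], [12.27, 149.76], [-77.06, 257.06], [2.81, 150.46], [-146.56, 146.56]. Speed limits (degrees/s): [147.25, 147.25, 180, 180, 180, 180].

### API

Orientations are given as [roll, pitch, yaw] about the fixed x, y, z axes, in that order (R = Rz(yaw) Ry(pitch) Rx(roll)).
In Python, from workcell import env gives the robot as it stands. The module is installed in compiled form; this text tells all that it offers.
- The arm moves only by the tool send_rows, never from a script. Its argument "motion" is a list of rows, each an object of numbers: "tx", "ty", "tz": the shift along the tool's x, y, z in units of 500 mm (1.0 is 500 mm); "rx", "ry", "rz": the turn, a rotation vector about the tool's x, y, z in units of 30 degrees (1.0 is 30 degrees); "gripper": the closure, from -1 (fully open) to 1 (shut). In form: [{"tx": .., "ty": .., "tz": .., "rx": .., "ry": .., "rz": .., "gripper": ..}, ...]. A call has 1 to 12 rows; each row shifts and turns the commanded pose from where the row before left it, along the tool's axes as they then stand; what a row does not reach is not made up. A row lasts 1/8 s, in which the tool goes at most 62.5 mm and 10.7 degrees, less where a joint would pass 70% of its speed; a pose out of reach is approached as far as the arm can. A call with a number of a shift or a turn outside -1 to 1 is refused whole. A call with a gripper value outside its range is refused whole. The fingers move at their own pace and stop on an object; "grip_force" is the grip in N (left out, the last holds). Time passes only in rows, so rows that do not move let the fingers close. It gives the time, the measured TCP pose, the force, the opening and the grip force at its end, in the units of the state.
- env.state(): the state, without advancing time (a new reading comes with each control period).
- env.grab_frame(name): name is "scene" or "top" or "wrist"; returns a dict with "frame" (420x560x3 uint8, red, green, blue), "vertical_fov" (degrees; the focal length in pixels is half the picture's height over the tangent of half this angle, whatever the lens; pixels are square), "cx", "cy" (the principal point, pixels), "k1" (the pictures are not rectified: a ray, as slopes to the right and down, at radius r is drawn at 1 + k1 r^2 times it, then the intrinsics apply), "rvec" (rotation vector, rad) and "tvec" (3), from world to camera coordinates, as OpenCV has them; the wrist camera has in their place "T_tool_cam" (4x4, takes a point from camera to tool coordinates, whose origin is the TCP and whose axes are the flange's). Camera axes: x right, y down, z forward; pixel columns grow to the right and rows downward; lengths in mm; the calibration is good to about 2 mm. A picture is of the moment at which its call begins: read the wrist's pose just before it. There is no depth.
- env.job_done(): hands the job in; it is judged then, once.
The state is a dict: "time_s": time; "qpos": joint angles; "qvel": joint speeds; "effort": joint torques, N m; "ee_pos": TCP position; "ee_rot": TCP orientation; "force": force on the tool from outside, world axes, zero at the start; "torque": the same for the moment, N m; "gripper_width": finger opening in mm; "gripper_force": force on a finger pad.
Only numpy, scipy, OpenCV 4.12 (cv2) and the standard library are available. Lean on these libraries where they do the work, as an engineer would, in place of code of your own. Each camera call takes 0.05 s, during which the arm holds its last target. There are 200 camera calls.

### The job

Take the loose screw lid from the worktop and set it upright over the filler neck of the coffee grinder. Pressing lightly, turn it backwards (anticlockwise from above) until you feel it drop down into the thread, then screw it clockwise all the way down to its stop and let go. Do not force it: never press or twist the soft-mounted neck hard, never force the lid clockwise while it is still sitting on top of the thread, and leave the honey jar, mug and salt shaker where they are.

Things in the scene. Friction and masses are not known exactly. Their poses are not given: they have to be found in the camera images.
- lid: Loose white screw lid, about 0.12 kg, right way up on the worktop: round skirt 60 mm wide, 25 mm high, open below, round ribbed grip on top. Inside the skirt's lower edge four lugs (3.5 mm high, 3.6 mm wide, 90 degrees apart) reach in to 21.5 mm from the axis. Origin: centre of the underside; z up. Its yaw tells nothing about the neck's thread: find that by feel.
- lid_grip (a point): On the lid's axis, 40 mm above its underside: middle of the grip, a ribbed cylinder 42 mm in diameter that runs from 25 to 54 mm above the underside. Take it from above at any yaw.
- grinder: Coffee grinder, a fixed steel drum 112 mm in diameter and 82 mm high with a grey filler neck on top, on soft rubber bellows. Origin: centre of its underside on the worktop; z up.
- neck_base (a point): Foot of the filler neck, on its axis (105 mm above the worktop when nothing presses), z up; moves with the neck. Neck 40 mm wide, thread out to 51 mm. Height of the lid's origin above this point: 15 mm with its lugs on top of the thread (18 mm on one of four small catches there), 6 mm when dropped through the gaps of the thread, 1 mm when screwed home.
- neck_top (a point): Top of the neck's tapered nose, on the axis, 21 mm above neck_base; nose 27 mm wide here, 40 mm from 5.5 mm lower (lugs pass with 1.5 mm radial play). Four gaps in the thread, 22 degrees long, 90 apart: at most 81 degrees anticlockwise bring the 9 mm drop (a step of 3 mm is only the lid leaving a catch: keep turning); some placings drop in at once.
- neck_thread (a point): On the neck's axis, 15 mm above neck_base: top of the thread. Clockwise turning on top is blocked by the catches. After the drop a wall stops anticlockwise turning; from that wall the lid screws down 5 mm in about 81 degrees clockwise to a hard stop. If turning back binds before the drop, a lug has caught: ease it forward a little and shift the lid about 1 mm sideways.
- mount (a joint): How far the neck is pressed down on its springy bellows, m: 0 free, grows as pressed, 1.2 N per mm (travel 20 mm). A light press is 3 to 10 N.
- neck (a joint): Twist of the neck on its bellows, rad: 0 free, positive clockwise seen from above, 4 N m per rad, springs back. Firm enough is 0.3 to 0.6 N m.
- honey_jar: Bystander: closed honey jar with a yellow lid, 68 mm in diameter, 112 mm high, origin at the centre of its underside.
- mug: Bystander: green mug, 86 mm in diameter, 122 mm over the handle, 94 mm high, origin at the centre of its underside.
- salt_shaker: Bystander: glass salt shaker with a grey domed top, 44 mm in diameter, 90 mm high, origin at the centre of its underside.
Things that resemble listed ones, but are neither listed nor needed, are in the scene too. What is shaped like the lid but yellow is not meant.

How it is judged (in metres and radians):
On the way, in this order (a step that is already met when the one before it is completed fails the run):
1. the lid is brought over the neck, above the thread (horizontal distance between lid and neck_base below 0.015 m and z of lid in the frame of neck_base above 0.019 m).
2. the lid has dropped into the thread (horizontal distance between lid and neck_base below 0.004 m and z of lid in the frame of neck_base below 0.009 m and angle between lid's own z axis and vertical below 0.15 rad), for 0.1 s.
At the end, for the whole second after the job is handed in: The lid sits upright on the neck, screwed home: its origin less than 2.5 mm above the foot of the neck (nominal 1 mm), within 4 mm of the neck's axis, tilted less than 0.1 rad, at rest (z of lid in the frame of neck_base below 0.0025 m and horizontal distance between lid and neck_base below 0.004 m and angle between lid's own z axis and vertical below 0.1 rad and linear speed of lid below 0.02 m/s); the robot touches nothing.
It fails at once if the neck is pressed down more than 14 mm (about 17 N) (value of joint mount above 0.014 m).
It fails at once if the neck is twisted more than 0.22 rad (about 0.9 N m) either way (value of joint neck above 0.22 rad or value of joint neck below -0.22 rad).
It fails at once if the lid is forced clockwise (neck twisted more than 0.13 rad clockwise) while it is on top of the thread (value of joint neck above 0.13 rad and z of lid in the frame of neck_base above 0.012 m and horizontal distance between lid and neck_base below 0.03 m).
It fails at once if a bystander is moved by more than 30 mm (distance of any of honey_jar, mug, salt_shaker from where it was at the start of the episode above 0.03 m).
It also fails if it takes over 54 s, if anything falls off the work surface, if the arm or the gripper's body presses on something with over 40 N, if the wrist force passes 120 N, or if a joint passes its speed limit or range.

## Working session

There is one attempt and no reset: what is moved stays moved. The work goes in short steps, Python scripts to look and compute and a tool call to move; the robot and the scene stay as the last step left them, time stands still between calls to the robot, and variables do not carry over. Pictures are saved under pics/ and viewed, at most 10 in all, crops included, and the job is handed in when it is done.

Besides the shell and the picture viewer there is one more tool, called after "Emit:" as name([rows], argument=value, ...), one row to a line, values as JSON. send_rows: Moves the arm, as the interface text tells. Shifts and turns lie within -1 to 1; 1 stands for 500 mm of shift or 30 degrees of turn. Its arguments: {"type":"object","properties":{"motion":{"type":"array"},"grip_force":{"type":"number"}},"required":["motion"]}

```bash
mkdir -p pics
cat > h.py <<'E'
import numpy as np, cv2, pickle
from scipy.spatial.transform import Rotation as R
from workcell import env
def grab(n,f):
    s=env.state(); g=env.grab_frame(n); cv2.imwrite(f'pics/{f}.png',g['frame'][:,:,::-1])
    pickle.dump((s,g,n),open(f'pics/{f}.pkl','wb')); return s,g
def ray(f,u,v):
    s,g,n=pickle.load(open(f'pics/{f}.pkl','rb'))
    F=210/np.tan(np.radians(g['vertical_fov'])/2)
    x,y=(u-g['cx'])/F,(v-g['cy'])/F; a,b=x,y
    for _ in range(20):
        k=1+g['k1']*(a*a+b*b); a,b=x/k,y/k
    d=np.array([a,b,1.])
    if n=='wrist':
        T=np.array(g['T_tool_cam']); Rt=R.from_euler('xyz',s['ee_rot'],degrees=True).as_matrix()
        return Rt@T[:3,3]+np.array(s['ee_pos']), Rt@T[:3,:3]@d
    Rm=cv2.Rodrigues(np.array(g['rvec'],float))[0]; return -Rm.T@np.array(g['tvec'],float).ravel(), Rm.T@d
def at(f,u,v,z):
    o,d=ray(f,u,v); return np.round(o+d*(z-o[2])/d[2],1)
def proj(f,p):
    s,g,n=pickle.load(open(f'pics/{f}.pkl','rb')); F=210/np.tan(np.radians(g['vertical_fov'])/2)
    if n=='wrist':
        T=np.array(g['T_tool_cam']); Rt=R.from_euler('xyz',s['ee_rot'],degrees=True).as_matrix()
        c=T[:3,:3].T@(Rt.T@(np.array(p)-s['ee_pos'])-T[:3,3])
    else: c=cv2.Rodrigues(np.array(g['rvec'],float))[0]@np.array(p,float)+np.array(g['tvec'],float).ravel()
    a=c[:2]/c[2]; a=a*(1+g['k1']*(a@a)); return a*F+[g['cx'],g['cy']]
E
python3 - <<'E'
from h import *
a=grab('scene','s1'); b=grab('top','t1')
print(env.state())
E
```

```text
{'time_s': 0.1, 'qpos': array([ 6.53744884e+01,  1.83466000e+01,  8.96981030e+01, -3.08576090e-04,
        7.20447472e+01, -1.14307689e+00]), 'qvel': array([-0.01782744, -0.1538325 , -0.18021535,  0.13503414,  0.03257546,
       -0.01626972]), 'effort': array([-1.13599290e-03, -4.13335347e+01, -2.32508665e+01,  7.27897254e-02,
        4.21985413e-02, -4.06638162e-05]), 'ee_pos': array([228.90735733, 526.98405322, 213.22707394]), 'ee_rot': array([-1.79910562e+02, -1.49111392e-03,  1.56517659e+02]), 'force': array([-0.12439475,  0.42130808, -0.32858421]), 'torque': array([ 0.00890725,  0.00487257, -0.00925815]), 'gripper_force': 0.0, 'gripper_width': 91.40592981953029}
```

View pics/s1.png

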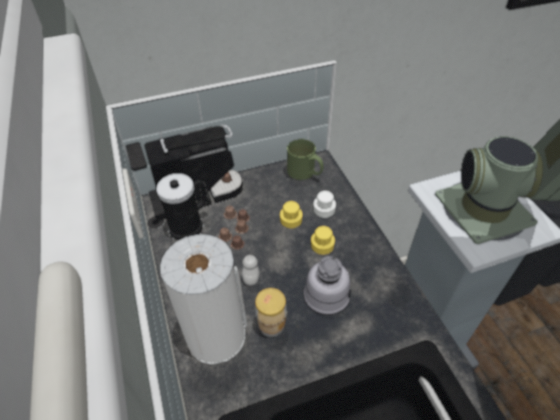

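View pics/t1.png

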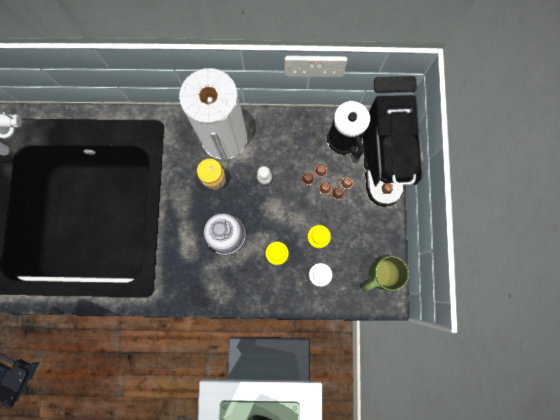

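Lid candidates are the white one (top 320,274; scene 325,203), the yellow decoys (top 319,236 and 277,253), and the white press top (top 351,118). By the description it is the white one at 320,274. The grinder is at top (224,233), with its neck near (219,231). Next is a close crop.

Run:
```python
from h import *
t=cv2.imread('pics/t1.png'); s=cv2.imread('pics/s1.png')
f=lambda im,u,v,k:cv2.resize(im[v-k:v+k,u-k:u+k],(400,400),interpolation=cv2.INTER_CUBIC)
cv2.imwrite('pics/c1.png',np.hstack([f(t,320,274,25),f(t,224,233,25)]))
for u,v,z in [(320,274,54),(219,231,126),(224,233,82),(210,168,112),(264,172,90),(390,270,94)]: print(u,v,at('t1',u,v,z))
for u,v,z in [(325,197,54),(329,267,126),(271,300,112)]: print('s',u,v,at('s1',u,v,z))
print(ray('t1',280,210),ray('s1',280,210)[0])
```

```text
320 274 [ 428.8 -151.8   54. ]
219 231 [527.9 102.2 126. ]
224 233 [528.3  95.5  82. ]
210 168 [690.6 133.2 112. ]
264 172 [687.8  -3.5  90. ]
390 270 [ 439.8 -323.2   94. ]
s 325 197 [ 428.5 -152.9   54. ]
s 329 267 [538.1 109.1 126. ]
s 271 300 [682.4 135.3 112. ]
(array([ 397.42152039,  -50.86298695, 1207.18965539]), array([ 0.16856475,  0.00389005, -0.98570046])) [818.82534895 606.14360857 929.82721281]
```

View pics/c1.png

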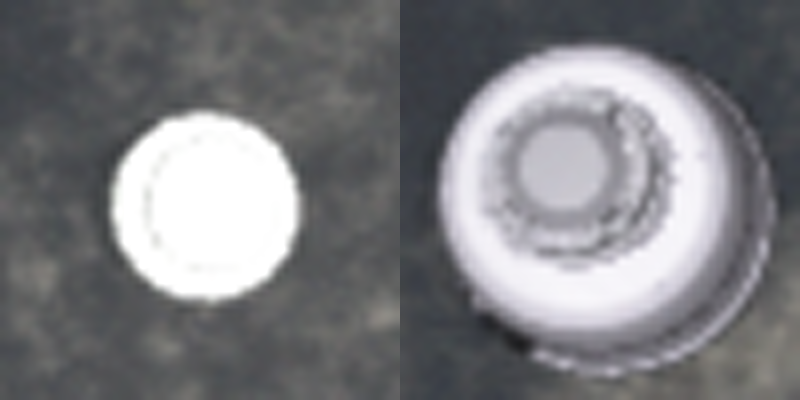

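Emit:
send_rows([
  {"rz": 0.317,"gripper": -1},
  {"rz": 0.317,"gripper": -1},
  {"rz": 0.317,"gripper": -1},
  {"rz": 0.317,"gripper": -1},
  {"rz": 0.317,"gripper": -1},
  {"rz": 0.317,"gripper": -1},
  {"rz": 0.315,"gripper": -1},
  {"tx": -0.1,"ty": 0.04,"gripper": -1},
  {"tx": -0.1,"ty": 0.04,"gripper": -1},
  {"tx": -0.1,"ty": 0.04,"gripper": -1},
  {"tx": -0.1,"ty": 0.04,"gripper": -1},
  {"tx": -0.1,"ty": 0.04,"gripper": -1},
], grip_force=30)

```text
invalid input at $.motion[0]: expected keys tx, ty, tz, rx, ry, rz, gripper
```

Emit:
send_rows([
  {"tx": -0.1,"ty": 0.02,"gripper": -1},
  {"tx": -0.1,"ty": 0.02,"gripper": -1},
  {"tx": -0.1,"ty": 0.02,"gripper": -1},
  {"tx": -0.1,"ty": 0.02,"gripper": -1},
  {"tx": -0.1,"ty": 0.02,"gripper": -1},
  {"tx": -0.1,"ty": 0.02,"gripper": -1},
  {"tx": -0.1,"ty": 0.02,"gripper": -1},
  {"tx": -0.1,"ty": 0.02,"gripper": -1},
  {"tx": -0.06,"ty": 0.04,"gripper": -1},
  {"gripper": -1},
  {"gripper": -1},
])

```text
invalid input at $.motion[0]: expected keys tx, ty, tz, rx, ry, rz, gripper
```

Run:
```python
from h import *
print(at('t1',321,274.1,54),at('t1',218.7,228.3,126), at('t1',221.9,231,82))
s,g=grab('wrist','w1'); print(s['ee_pos'],s['ee_rot'],s['qpos'],s['force'],g['T_tool_cam'])
print(proj('w1',[430,-154,54]))
```

```text
[ 428.6 -154.4   54. ] [534.6 103.2 126. ] [533.3 101.   82. ]
[228.90735733 526.98405322 213.22707394] [-1.79910562e+02 -1.49111392e-03  1.56517659e+02] [ 6.53744884e+01  1.83466000e+01  8.96981030e+01 -3.08576090e-04
  7.20447472e+01 -1.14307689e+00] [-0.12439475  0.42130808 -0.32858421] [[-1.94100898e-04 -9.72601877e-01 -2.32476991e-01  6.59873475e+01]
 [ 9.99999975e-01 -2.13553089e-04  5.85057586e-05  3.51301346e-01]
 [-1.06548990e-04 -2.32476974e-01  9.72601895e-01 -1.70529133e+02]
 [ 0.00000000e+00  0.00000000e+00  0.00000000e+00  1.00000000e+00]]
[-140.62207124  548.39382205]
```

View pics/w1.png

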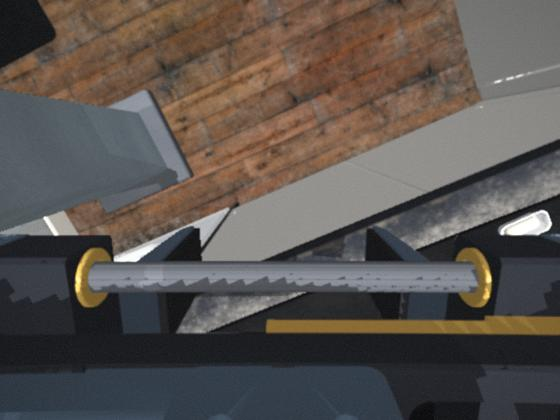

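The rows were refused because every key is required. The wrist view shows only the start position (fingers, floor). I'll resend with full rows.

Emit:
send_rows([
  {"tx": 0,"ty": 0,"tz": 0,"rx": 0,"ry": 0,"rz": 0.317,"gripper": -1},
  {"tx": 0,"ty": 0,"tz": 0,"rx": 0,"ry": 0,"rz": 0.317,"gripper": -1},
  {"tx": 0,"ty": 0,"tz": 0,"rx": 0,"ry": 0,"rz": 0.317,"gripper": -1},
  {"tx": 0,"ty": 0,"tz": 0,"rx": 0,"ry": 0,"rz": 0.317,"gripper": -1},
  {"tx": 0,"ty": 0,"tz": 0,"rx": 0,"ry": 0,"rz": 0.317,"gripper": -1},
  {"tx": 0,"ty": 0,"tz": 0,"rx": 0,"ry": 0,"rz": 0.317,"gripper": -1},
  {"tx": 0,"ty": 0,"tz": 0,"rx": 0,"ry": 0,"rz": 0.315,"gripper": -1},
  {"tx": -0.1,"ty": 0.04,"tz": 0,"rx": 0,"ry": 0,"rz": 0,"gripper": -1},
  {"tx": -0.1,"ty": 0.04,"tz": 0,"rx": 0,"ry": 0,"rz": 0,"gripper": -1},
  {"tx": -0.1,"ty": 0.04,"tz": 0,"rx": 0,"ry": 0,"rz": 0,"gripper": -1},
  {"tx": -0.1,"ty": 0.04,"tz": 0,"rx": 0,"ry": 0,"rz": 0,"gripper": -1},
  {"tx": -0.1,"ty": 0.04,"tz": 0,"rx": 0,"ry": 0,"rz": 0,"gripper": -1},
], grip_force=30)

```text
time_s: 1.65
ee_pos: [329.4, 275.8, 213.9]
ee_rot: [180.0, 0.0, 90.0]
force: [1.6, 0.8, 0.4]
gripper_width: 91.4
gripper_force: 0.0
```

Emit:
send_rows([
  {"tx": -0.1,"ty": 0.02,"tz": 0,"rx": 0,"ry": 0,"rz": 0,"gripper": -1},
  {"tx": -0.1,"ty": 0.02,"tz": 0,"rx": 0,"ry": 0,"rz": 0,"gripper": -1},
  {"tx": -0.1,"ty": 0.02,"tz": 0,"rx": 0,"ry": 0,"rz": 0,"gripper": -1},
  {"tx": -0.1,"ty": 0.02,"tz": 0,"rx": 0,"ry": 0,"rz": 0,"gripper": -1},
  {"tx": -0.1,"ty": 0.02,"tz": 0,"rx": 0,"ry": 0,"rz": 0,"gripper": -1},
  {"tx": -0.1,"ty": 0.02,"tz": 0,"rx": 0,"ry": 0,"rz": 0,"gripper": -1},
  {"tx": -0.1,"ty": 0.02,"tz": 0,"rx": 0,"ry": 0,"rz": 0,"gripper": -1},
  {"tx": -0.1,"ty": 0.02,"tz": 0,"rx": 0,"ry": 0,"rz": 0,"gripper": -1},
  {"tx": -0.06,"ty": 0.04,"tz": 0,"rx": 0,"ry": 0,"rz": 0,"gripper": -1},
  {"tx": 0,"ty": 0,"tz": 0,"rx": 0,"ry": 0,"rz": 0,"gripper": -1},
  {"tx": 0,"ty": 0,"tz": 0,"rx": 0,"ry": 0,"rz": 0,"gripper": -1},
])

```text
time_s: 3.02
ee_pos: [428.6, -152.0, 213.5]
ee_rot: [-179.9, -0.1, 90.0]
force: [-0.4, -0.4, 0.3]
gripper_width: 91.1
gripper_force: 0.0
```

Run:
```python
from h import *
s,g=grab('wrist','w1'); print(s['ee_pos'],s['ee_rot'])
print(proj('w1',[428.6,-154.4,54]))
```

```text
[ 428.5563241  -152.02028862  213.5338519 ] [-1.79922399e+02 -5.53765264e-02  9.00029740e+01]
[283.85903077 203.47403047]
```

View pics/w1.png

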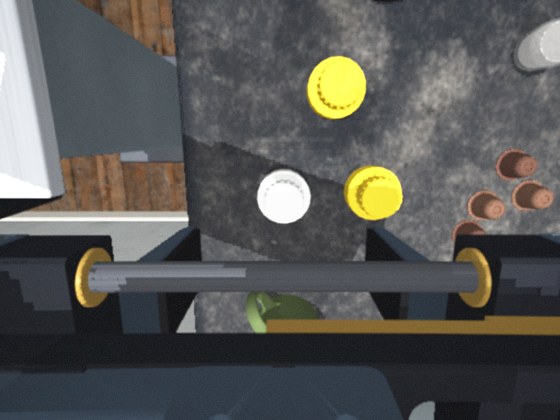

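The white lid's grip is centred near (284,203), where it was predicted. The yellow decoy at (373,193) is close on the finger line, so I'll narrow the fingers before descending.

Emit:
send_rows([
  {"tx": -0.0048,"ty": 0,"tz": 0.05,"rx": 0,"ry": 0,"rz": 0,"gripper": -0.4},
  {"tx": 0,"ty": 0,"tz": 0.05,"rx": 0,"ry": 0,"rz": 0,"gripper": -0.4},
  {"tx": 0,"ty": 0,"tz": 0.05,"rx": 0,"ry": 0,"rz": 0,"gripper": -0.4},
  {"tx": 0,"ty": 0,"tz": 0.05,"rx": 0,"ry": 0,"rz": 0,"gripper": -0.4},
  {"tx": 0,"ty": 0,"tz": 0.05,"rx": 0,"ry": 0,"rz": 0,"gripper": -0.4},
  {"tx": 0,"ty": 0,"tz": 0.04,"rx": 0,"ry": 0,"rz": 0,"gripper": -0.4},
  {"tx": 0,"ty": 0,"tz": 0.03,"rx": 0,"ry": 0,"rz": 0,"gripper": -0.4},
  {"tx": 0,"ty": 0,"tz": 0.03,"rx": 0,"ry": 0,"rz": 0,"gripper": -0.4},
  {"tx": 0,"ty": 0,"tz": 0.018,"rx": 0,"ry": 0,"rz": 0,"gripper": -0.4},
  {"tx": 0,"ty": 0,"tz": 0,"rx": 0,"ry": 0,"rz": 0,"gripper": -0.4},
  {"tx": 0,"ty": 0,"tz": 0,"rx": 0,"ry": 0,"rz": 0,"gripper": -0.4},
])

```text
time_s: 4.45
ee_pos: [429.6, -154.9, 30.4]
ee_rot: [179.9, 0.0, 90.0]
force: [0.2, -0.6, -0.5]
gripper_width: 64.0
gripper_force: 0.0
```

Emit:
send_rows([
  {"tx": 0,"ty": 0,"tz": 0,"rx": 0,"ry": 0,"rz": 0,"gripper": 1},
  {"tx": 0,"ty": 0,"tz": 0,"rx": 0,"ry": 0,"rz": 0,"gripper": 1},
  {"tx": 0,"ty": 0,"tz": 0,"rx": 0,"ry": 0,"rz": 0,"gripper": 1},
  {"tx": 0,"ty": 0,"tz": 0,"rx": 0,"ry": 0,"rz": 0,"gripper": 1},
], grip_force=30)

```text
time_s: 4.95
ee_pos: [429.4, -155.0, 30.2]
ee_rot: [180.0, 0.0, 90.0]
force: [-0.8, 0.6, 2.3]
gripper_width: 41.6
gripper_force: 30.0
```

Emit:
send_rows([
  {"tx": 0,"ty": 0,"tz": -0.05,"rx": 0,"ry": 0,"rz": 0,"gripper": 1},
  {"tx": 0,"ty": 0,"tz": -0.08,"rx": 0,"ry": 0,"rz": 0,"gripper": 1},
  {"tx": 0,"ty": 0,"tz": -0.08,"rx": 0,"ry": 0,"rz": 0,"gripper": 1},
  {"tx": 0,"ty": 0,"tz": -0.08,"rx": 0,"ry": 0,"rz": 0,"gripper": 1},
  {"tx": 0,"ty": 0,"tz": -0.06,"rx": 0,"ry": 0,"rz": 0,"gripper": 1},
  {"tx": 0.07,"ty": 0.04,"tz": 0,"rx": 0,"ry": 0,"rz": 0,"gripper": 1},
  {"tx": 0.08,"ty": 0.05,"tz": 0,"rx": 0,"ry": 0,"rz": 0,"gripper": 1},
  {"tx": 0.08,"ty": 0.05,"tz": 0,"rx": 0,"ry": 0,"rz": 0,"gripper": 1},
  {"tx": 0.08,"ty": 0.04,"tz": 0,"rx": 0,"ry": 0,"rz": 0,"gripper": 1},
  {"tx": 0.06,"ty": 0.03,"tz": 0,"rx": 0,"ry": 0,"rz": 0,"gripper": 1},
  {"tx": 0,"ty": 0,"tz": 0,"rx": 0,"ry": 0,"rz": 0,"gripper": 1},
  {"tx": 0,"ty": 0,"tz": 0,"rx": 0,"ry": 0,"rz": 0,"gripper": 1},
])

```text
time_s: 6.45
ee_pos: [533.5, 29.7, 204.4]
ee_rot: [-179.9, 0.0, 90.0]
force: [0.5, -0.5, -2.4]
gripper_width: 41.6
gripper_force: 30.0
```

Run:
```python
from h import *
s,g=grab('wrist','w2'); print(s['ee_pos'],s['ee_rot'],s['force'],s['gripper_width'],s['qpos'])
print(proj('w2',[534.6,103.2,126]),proj('w2',[534.6,103.2,120]),proj('w2',[534.6,103.2,82]))
im=cv2.imread('pics/w2.png'); u,v=map(int,proj('w2',[534.6,103.2,110])); u0=max(u-100,0);v0=max(v-75,0);print(u0,v0)
cv2.imwrite('pics/c2.png',cv2.resize(im[v0:v0+150,u0:u0+200],None,fx=4,fy=4,interpolation=cv2.INTER_CUBIC))
```

```text
[533.50438231  29.66311495 204.37561172] [-1.79907364e+02  2.85979145e-02  9.00218502e+01] [ 0.53184902 -0.4787612  -2.42897465] 41.62186260712494 [ 1.96514803e+00  1.50742728e+01  9.57349834e+01 -2.71985865e-02
  6.92842979e+01  1.95296266e+00]
[285.5428977  125.19670764] [285.49448738 125.44963987] [285.23426288 126.80920708]
185 50
```

View pics/c2.png

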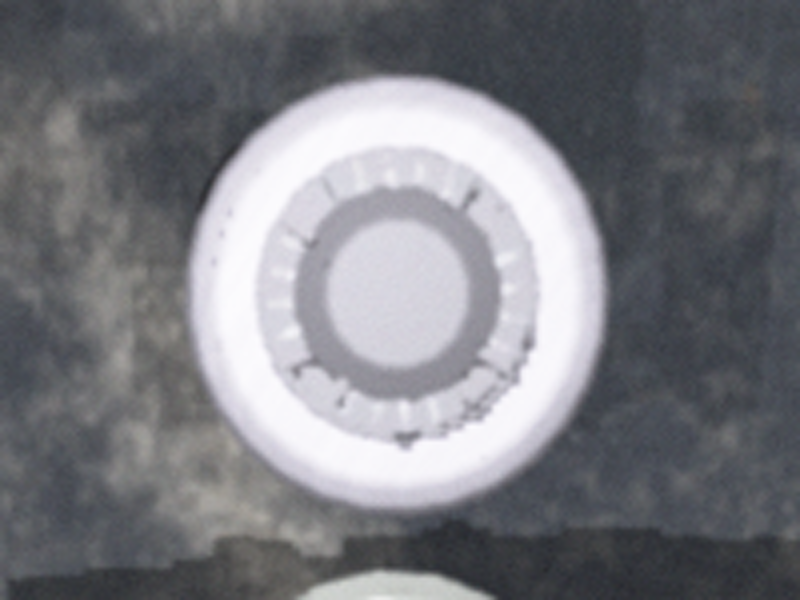

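Run:
```python
from h import *
print(at('w2',284.2,123.1,126),at('w2',284.2,122.9,120.5))
p=np.array([533.5,29.66,0])
for z in (174.2+25,174.2+54,174.2): print(z,proj('w2',p+[0,0,z]),proj('w2',p+[30,0,z]),proj('w2',p+[0,30,z]))
im=cv2.imread('pics/w2.png'); cv2.imwrite('pics/c3.png',cv2.resize(im[180:300,180:380],None,fx=4,fy=4,interpolation=cv2.INTER_CUBIC))
```

```text
[533.6 104.7 126. ] [533.6 105.  120.5]
199.2 [284.13924077 253.47379766] [336.24816041 253.54764627] [284.19836865 202.44704773]
228.2 [284.25382249 274.48733838] [345.71930637 274.60918065] [284.32850476 214.86246389]
174.2 [284.06531766 239.89339318] [330.13605098 239.94437677] [284.1151793  194.50473064]
```

View pics/c3.png

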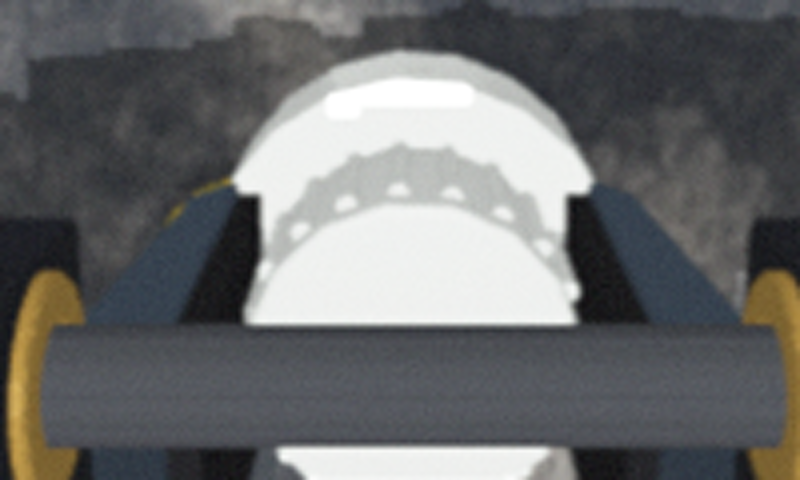

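The lid is held level; its skirt appears about 2 px left/up of the predicted position, so I'm applying that relative correction. It agrees with the top camera: the neck is at about (534.5, 103.2).

Emit:
send_rows([
  {"tx": 0.05,"ty": 0.0018,"tz": 0,"rx": 0,"ry": 0,"rz": 0,"gripper": 1},
  {"tx": 0.06,"ty": 0,"tz": 0,"rx": 0,"ry": 0,"rz": 0,"gripper": 1},
  {"tx": 0.037,"ty": 0,"tz": 0,"rx": 0,"ry": 0,"rz": 0,"gripper": 1},
  {"tx": 0,"ty": 0,"tz": 0.04,"rx": 0,"ry": 0,"rz": 0,"gripper": 1},
  {"tx": 0,"ty": 0,"tz": 0.03,"rx": 0,"ry": 0,"rz": 0,"gripper": 1},
  {"tx": 0,"ty": 0,"tz": 0.018,"rx": 0,"ry": 0,"rz": 0,"gripper": 1},
  {"tx": 0,"ty": 0,"tz": 0,"rx": 0,"ry": 0,"rz": 0,"gripper": 1},
  {"tx": 0,"ty": 0,"tz": 0,"rx": 0,"ry": 0,"rz": 0,"gripper": 1},
])

```text
time_s: 7.5
ee_pos: [535.5, 103.4, 161.5]
ee_rot: [179.9, -0.0, 90.0]
force: [-0.2, 0.1, -0.6]
gripper_width: 41.2
gripper_force: 30.0
```

Emit:
send_rows([
  {"tx": 0,"ty": -0.001,"tz": 0.008,"rx": 0,"ry": 0,"rz": 0,"gripper": 1},
  {"tx": 0,"ty": 0,"tz": 0.008,"rx": 0,"ry": 0,"rz": 0,"gripper": 1},
  {"tx": 0,"ty": 0,"tz": 0.004,"rx": 0,"ry": 0,"rz": 0,"gripper": 1},
  {"tx": 0,"ty": 0,"tz": 0,"rx": 0,"ry": 0,"rz": 0,"gripper": 1},
  {"tx": 0,"ty": 0,"tz": 0,"rx": 0,"ry": 0,"rz": 0,"gripper": 1},
])

```text
time_s: 8.12
ee_pos: [534.7, 103.6, 151.0]
ee_rot: [180.0, -0.0, 90.0]
force: [0.7, 0.7, -1.2]
gripper_width: 41.0
gripper_force: 30.0
```

Emit:
send_rows([
  {"tx": 0,"ty": 0,"tz": 0.004,"rx": 0,"ry": 0,"rz": 0,"gripper": 1},
  {"tx": 0,"ty": 0,"tz": 0.004,"rx": 0,"ry": 0,"rz": 0,"gripper": 1},
  {"tx": 0,"ty": 0,"tz": 0,"rx": 0,"ry": 0,"rz": 0,"gripper": 1},
  {"tx": 0,"ty": 0,"tz": 0,"rx": 0,"ry": 0,"rz": 0,"gripper": 1},
])

```text
time_s: 8.62
ee_pos: [534.8, 103.6, 147.3]
ee_rot: [180.0, -0.0, 90.0]
force: [0.2, -1.1, 1.2]
gripper_width: 41.5
gripper_force: 30.0
```

Emit:
send_rows([
  {"tx": 0,"ty": 0,"tz": 0.004,"rx": 0,"ry": 0,"rz": 0,"gripper": 1},
  {"tx": 0,"ty": 0,"tz": 0.004,"rx": 0,"ry": 0,"rz": 0,"gripper": 1},
  {"tx": 0,"ty": 0,"tz": 0,"rx": 0,"ry": 0,"rz": 0,"gripper": 1},
  {"tx": 0,"ty": 0,"tz": 0,"rx": 0,"ry": 0,"rz": 0,"gripper": 1},
])

```text
time_s: 9.12
ee_pos: [534.8, 103.6, 143.6]
ee_rot: [179.9, -0.0, 90.0]
force: [-1.4, -1.7, 5.6]
gripper_width: 41.4
gripper_force: 30.0
```

Run:
```python
from h import *
for _ in range(4):
    s,g=grab('wrist','w3'); print(s['ee_pos'].round(1),s['force'].round(1),s['torque'].round(2),s['gripper_width'])
```

```text
[534.8 103.6 143.6] [-1.4 -1.7  5.6] [-0.17  0.29  0.  ] 41.39982261323401
[534.8 103.6 143.6] [-1.1 -0.3  6.2] [-0.14  0.32 -0.  ] 41.45962542989417
[534.9 103.6 143.6] [-1.4 -0.2  5.8] [-0.17  0.32  0.01] 41.44569735927925
[534.9 103.6 143.6] [-1.4  0.3  5.8] [-0.16  0.29  0.03] 41.271430823847396
```

Emit:
send_rows([
  {"tx": 0,"ty": -0.001,"tz": 0,"rx": 0,"ry": 0,"rz": -0.13,"gripper": 1},
  {"tx": 0,"ty": 0,"tz": 0,"rx": 0,"ry": 0,"rz": -0.13,"gripper": 1},
  {"tx": 0,"ty": 0,"tz": 0,"rx": 0,"ry": 0,"rz": -0.13,"gripper": 1},
  {"tx": 0,"ty": 0,"tz": 0,"rx": 0,"ry": 0,"rz": -0.13,"gripper": 1},
  {"tx": 0,"ty": 0,"tz": 0,"rx": 0,"ry": 0,"rz": -0.13,"gripper": 1},
  {"tx": 0,"ty": 0,"tz": 0,"rx": 0,"ry": 0,"rz": 0,"gripper": 1},
])

```text
time_s: 10.07
ee_pos: [534.9, 103.9, 143.8]
ee_rot: [179.9, -0.0, 109.5]
force: [-0.5, 0.4, 5.7]
gripper_width: 41.4
gripper_force: 30.0
```

```bash
cat > st.py <<'E'
from h import *
a=[]
for _ in range(4):
    env.grab_frame('wrist'); s=env.state(); a.append(np.r_[s['ee_pos'],s['ee_rot'][2],s['force'],s['torque']])
print(np.mean(a,0).round(2),s['time_s'])
E
python3 st.py
```

```text
[ 5.3491e+02  1.0388e+02  1.4377e+02  1.0949e+02 -3.0000e-02  4.2000e-01
  5.5100e+00 -5.0000e-02  1.1000e-01 -8.0000e-02] 10.275
```

Emit:
send_rows([
  {"tx": 0,"ty": 0,"tz": 0,"rx": 0,"ry": 0,"rz": -0.13,"gripper": 1},
  {"tx": 0,"ty": 0,"tz": 0,"rx": 0,"ry": 0,"rz": -0.13,"gripper": 1},
  {"tx": 0,"ty": 0,"tz": 0,"rx": 0,"ry": 0,"rz": -0.13,"gripper": 1},
  {"tx": 0,"ty": 0,"tz": 0,"rx": 0,"ry": 0,"rz": -0.13,"gripper": 1},
  {"tx": 0,"ty": 0,"tz": 0,"rx": 0,"ry": 0,"rz": 0,"gripper": 1},
])

```text
time_s: 10.9
ee_pos: [534.9, 103.9, 143.8]
ee_rot: [179.9, 0.0, 125.1]
force: [-0.8, -0.4, 6.2]
gripper_width: 41.3
gripper_force: 30.0
```

```bash
python3 st.py
```

```text
[ 5.3490e+02  1.0385e+02  1.4376e+02  1.2509e+02  2.0000e-01  4.0000e-01
  6.0300e+00 -3.0000e-02  9.0000e-02 -9.0000e-02] 11.1
```

Emit:
send_rows([
  {"tx": 0,"ty": 0,"tz": 0,"rx": 0,"ry": 0,"rz": -0.13,"gripper": 1},
  {"tx": 0,"ty": 0,"tz": 0,"rx": 0,"ry": 0,"rz": -0.13,"gripper": 1},
  {"tx": 0,"ty": 0,"tz": 0,"rx": 0,"ry": 0,"rz": -0.13,"gripper": 1},
  {"tx": 0,"ty": 0,"tz": 0,"rx": 0,"ry": 0,"rz": -0.13,"gripper": 1},
  {"tx": 0,"ty": 0,"tz": 0,"rx": 0,"ry": 0,"rz": 0,"gripper": 1},
])

```text
time_s: 11.72
ee_pos: [535.0, 104.0, 143.7]
ee_rot: [179.9, 0.1, 140.7]
force: [-0.2, 0.5, 4.3]
gripper_width: 41.5
gripper_force: 30.0
```

```bash
python3 st.py
```

```text
[ 5.3503e+02  1.0395e+02  1.4368e+02  1.4070e+02 -0.0000e+00  6.6000e-01
  5.3600e+00  2.0000e-02  3.0000e-02 -3.0000e-02] 11.925
```

Emit:
send_rows([
  {"tx": 0,"ty": 0,"tz": 0,"rx": 0,"ry": 0,"rz": -0.13,"gripper": 1},
  {"tx": 0,"ty": 0,"tz": 0,"rx": 0,"ry": 0,"rz": -0.13,"gripper": 1},
  {"tx": 0,"ty": 0,"tz": 0,"rx": 0,"ry": 0,"rz": -0.13,"gripper": 1},
  {"tx": 0,"ty": 0,"tz": 0,"rx": 0,"ry": 0,"rz": -0.13,"gripper": 1},
  {"tx": 0,"ty": 0,"tz": 0,"rx": 0,"ry": 0,"rz": 0,"gripper": 1},
])

```text
time_s: 12.55
ee_pos: [534.5, 103.6, 142.4]
ee_rot: [180.0, 0.0, 156.2]
force: [0.9, 0.1, -1.3]
gripper_width: 41.6
gripper_force: 30.0
```

```bash
python3 st.py
```

```text
[ 5.3448e+02  1.0365e+02  1.4266e+02  1.5624e+02  2.2000e+00  2.0000e-02
 -1.6700e+00  3.0000e-02 -4.6000e-01 -1.8000e-01] 12.75
```

The force fell from 5.4 to about −1.7 N, so the lid has dropped into the thread. Now I'll press lightly and check.

Emit:
send_rows([
  {"tx": -0.0009,"ty": 0.0004,"tz": 0.004,"rx": 0,"ry": 0,"rz": 0,"gripper": 1},
  {"tx": 0,"ty": 0,"tz": 0.004,"rx": 0,"ry": 0,"rz": 0,"gripper": 1},
  {"tx": 0,"ty": 0,"tz": 0.002,"rx": 0,"ry": 0,"rz": 0,"gripper": 1},
  {"tx": 0,"ty": 0,"tz": 0,"rx": 0,"ry": 0,"rz": 0,"gripper": 1},
])

```text
time_s: 13.25
ee_pos: [534.8, 103.6, 138.3]
ee_rot: [180.0, 0.0, 156.3]
force: [1.2, 0.5, 2.3]
gripper_width: 41.2
gripper_force: 30.0
```

```bash
python3 st.py
```

```text
[ 5.3476e+02  1.0363e+02  1.3826e+02  1.5631e+02  1.4000e+00  2.0000e-02
  2.6300e+00  6.0000e-02 -2.4000e-01 -2.0000e-01] 13.45
```

Emit:
send_rows([
  {"tx": 0,"ty": 0,"tz": 0.0006,"rx": 0,"ry": 0,"rz": 0.13,"gripper": 1},
  {"tx": 0,"ty": 0,"tz": 0.0006,"rx": 0,"ry": 0,"rz": 0.13,"gripper": 1},
  {"tx": 0,"ty": 0,"tz": 0.0006,"rx": 0,"ry": 0,"rz": 0.13,"gripper": 1},
  {"tx": 0,"ty": 0,"tz": 0.0006,"rx": 0,"ry": 0,"rz": 0.13,"gripper": 1},
  {"tx": 0,"ty": 0,"tz": 0.0006,"rx": 0,"ry": 0,"rz": 0.13,"gripper": 1},
  {"tx": 0,"ty": 0,"tz": 0,"rx": 0,"ry": 0,"rz": 0,"gripper": 1},
])

```text
time_s: 14.2
ee_pos: [534.2, 103.6, 136.5]
ee_rot: [-180.0, -0.0, 136.9]
force: [-0.6, -0.4, 4.6]
gripper_width: 41.3
gripper_force: 30.0
```

```bash
python3 st.py
```

```text
[ 5.3423e+02  1.0355e+02  1.3649e+02  1.3688e+02 -5.5000e-01  7.0000e-02
  4.0900e+00  2.0000e-02  7.0000e-02  3.0000e-02] 14.4
```

Emit:
send_rows([
  {"tx": 0,"ty": 0,"tz": 0.0004,"rx": 0,"ry": 0,"rz": 0.13,"gripper": 1},
  {"tx": 0,"ty": 0,"tz": 0.0004,"rx": 0,"ry": 0,"rz": 0.13,"gripper": 1},
  {"tx": 0,"ty": 0,"tz": 0.0004,"rx": 0,"ry": 0,"rz": 0.13,"gripper": 1},
  {"tx": 0,"ty": 0,"tz": 0.0004,"rx": 0,"ry": 0,"rz": 0.13,"gripper": 1},
  {"tx": 0,"ty": 0,"tz": 0.0004,"rx": 0,"ry": 0,"rz": 0.13,"gripper": 1},
  {"tx": 0,"ty": 0,"tz": 0,"rx": 0,"ry": 0,"rz": 0,"gripper": 1},
])

```text
time_s: 15.15
ee_pos: [534.6, 103.6, 135.4]
ee_rot: [180.0, -0.0, 117.4]
force: [0.4, 0.5, 3.6]
gripper_width: 41.4
gripper_force: 30.0
```

```bash
python3 st.py
```

```text
[ 5.3459e+02  1.0359e+02  1.3546e+02  1.1737e+02 -4.1000e-01 -4.0000e-01
  3.7000e+00 -3.0000e-02 -1.0000e-02  2.0000e-02] 15.35
```

Emit:
send_rows([
  {"tx": 0,"ty": 0,"tz": 0.0005,"rx": 0,"ry": 0,"rz": 0.13,"gripper": 1},
  {"tx": 0,"ty": 0,"tz": 0.0005,"rx": 0,"ry": 0,"rz": 0.13,"gripper": 1},
  {"tx": 0,"ty": 0,"tz": 0.0005,"rx": 0,"ry": 0,"rz": 0.13,"gripper": 1},
  {"tx": 0,"ty": 0,"tz": 0.0005,"rx": 0,"ry": 0,"rz": 0.13,"gripper": 1},
  {"tx": 0,"ty": 0,"tz": 0.0005,"rx": 0,"ry": 0,"rz": 0.13,"gripper": 1},
  {"tx": 0,"ty": 0,"tz": 0,"rx": 0,"ry": 0,"rz": 0,"gripper": 1},
])

```text
time_s: 16.1
ee_pos: [534.5, 103.5, 134.1]
ee_rot: [-180.0, -0.0, 97.9]
force: [-0.4, -0.0, 2.8]
gripper_width: 41.6
gripper_force: 30.0
```

```bash
python3 st.py
```

```text
[ 5.3447e+02  1.0353e+02  1.3413e+02  9.7880e+01  1.1000e-01 -2.5000e-01
  3.1500e+00 -8.0000e-02  2.0000e-02  2.0000e-02] 16.3
```

Emit:
send_rows([
  {"tx": 0,"ty": 0,"tz": 0.0006,"rx": 0,"ry": 0,"rz": 0.13,"gripper": 1},
  {"tx": 0,"ty": 0,"tz": 0.0006,"rx": 0,"ry": 0,"rz": 0.13,"gripper": 1},
  {"tx": 0,"ty": 0,"tz": 0.0006,"rx": 0,"ry": 0,"rz": 0.13,"gripper": 1},
  {"tx": 0,"ty": 0,"tz": 0.0006,"rx": 0,"ry": 0,"rz": 0.13,"gripper": 1},
  {"tx": 0,"ty": 0,"tz": 0.0006,"rx": 0,"ry": 0,"rz": 0.1,"gripper": 1},
  {"tx": 0,"ty": 0,"tz": 0,"rx": 0,"ry": 0,"rz": 0,"gripper": 1},
])

```text
time_s: 17.05
ee_pos: [534.5, 103.4, 132.6]
ee_rot: [-180.0, 0.0, 79.3]
force: [-0.1, -0.4, 2.4]
gripper_width: 41.4
gripper_force: 30.0
```

```bash
python3 st.py
```

```text
[ 5.3453e+02  1.0341e+02  1.3267e+02  7.9270e+01  1.5000e-01 -9.9000e-01
  2.8400e+00 -2.5000e-01  6.0000e-02 -1.0000e-02] 17.25
```

Emit:
send_rows([
  {"tx": 0,"ty": 0,"tz": 0.0004,"rx": 0,"ry": 0,"rz": 0.1,"gripper": 1},
  {"tx": 0,"ty": 0,"tz": 0,"rx": 0,"ry": 0,"rz": 0.1,"gripper": 1},
  {"tx": 0,"ty": 0,"tz": 0,"rx": 0,"ry": 0,"rz": 0,"gripper": 1},
])

```text
time_s: 17.62
ee_pos: [534.3, 103.3, 132.4]
ee_rot: [-180.0, 0.0, 73.3]
force: [-0.1, -0.9, 3.2]
gripper_width: 41.5
gripper_force: 30.0
```

```bash
python3 st.py
```

```text
[ 5.3434e+02  1.0335e+02  1.3241e+02  7.3270e+01 -9.1000e-01 -2.1200e+00
  3.0100e+00 -3.9000e-01  1.6000e-01  9.0000e-02] 17.825
```

Emit:
send_rows([
  {"tx": -0.001,"ty": -0.0004,"tz": 0,"rx": 0,"ry": 0,"rz": 0.08,"gripper": 1},
  {"tx": 0,"ty": 0,"tz": 0,"rx": 0,"ry": 0,"rz": 0.08,"gripper": 1},
  {"tx": 0,"ty": 0,"tz": 0,"rx": 0,"ry": 0,"rz": 0,"gripper": 1},
])

```text
time_s: 18.2
ee_pos: [534.1, 103.2, 132.5]
ee_rot: [-180.0, 0.0, 68.5]
force: [-0.9, -1.2, 2.0]
gripper_width: 41.5
gripper_force: 30.0
```

```bash
python3 st.py
```

```text
[ 5.3409e+02  1.0321e+02  1.3245e+02  6.8470e+01 -9.6000e-01 -9.0000e-01
  2.2500e+00 -2.3000e-01  2.2000e-01  3.1000e-01] 18.4
```

Emit:
send_rows([
  {"tx": 0,"ty": 0,"tz": 0,"rx": 0,"ry": 0,"rz": 0.08,"gripper": 1},
  {"tx": 0,"ty": 0,"tz": 0,"rx": 0,"ry": 0,"rz": 0,"gripper": 1},
  {"tx": 0,"ty": 0,"tz": 0,"rx": 0,"ry": 0,"rz": 0,"gripper": 1},
])

```text
time_s: 18.77
ee_pos: [534.1, 103.2, 132.4]
ee_rot: [-180.0, 0.0, 66.1]
force: [-2.4, -0.8, 3.1]
gripper_width: 41.4
gripper_force: 30.0
```

```bash
python3 st.py
```

```text
[ 5.3407e+02  1.0320e+02  1.3245e+02  6.6040e+01 -1.5200e+00 -6.8000e-01
  2.4300e+00 -1.7000e-01  3.7000e-01  4.5000e-01] 18.975
```

Torque built up at the neck's spring rate to 0.45 N m, so the lid is at the hard stop. I'll unwind the spring, ease the press and let go.

Emit:
send_rows([
  {"tx": 0,"ty": 0,"tz": -0.002,"rx": 0,"ry": 0,"rz": -0.1,"gripper": 1},
  {"tx": 0,"ty": 0,"tz": -0.002,"rx": 0,"ry": 0,"rz": -0.09,"gripper": 1},
  {"tx": 0,"ty": 0,"tz": 0,"rx": 0,"ry": 0,"rz": 0,"gripper": 1},
  {"tx": 0,"ty": 0,"tz": 0,"rx": 0,"ry": 0,"rz": 0,"gripper": -0.4},
  {"tx": 0,"ty": 0,"tz": 0,"rx": 0,"ry": 0,"rz": 0,"gripper": -0.4},
  {"tx": 0,"ty": 0,"tz": 0,"rx": 0,"ry": 0,"rz": 0,"gripper": -0.4},
  {"tx": 0,"ty": 0,"tz": 0,"rx": 0,"ry": 0,"rz": 0,"gripper": -0.4},
])

```text
time_s: 19.85
ee_pos: [534.3, 103.2, 134.5]
ee_rot: [180.0, -0.0, 71.7]
force: [0.3, -0.5, -0.5]
gripper_width: 63.8
gripper_force: 0.0
```

Emit:
send_rows([
  {"tx": 0,"ty": 0,"tz": -0.02,"rx": 0,"ry": 0,"rz": 0,"gripper": -0.4},
  {"tx": 0,"ty": 0,"tz": -0.04,"rx": 0,"ry": 0,"rz": 0,"gripper": -0.4},
  {"tx": 0,"ty": 0,"tz": -0.06,"rx": 0,"ry": 0,"rz": 0,"gripper": -0.4},
  {"tx": -0.08,"ty": 0,"tz": -0.06,"rx": 0,"ry": 0,"rz": 0,"gripper": -0.4},
  {"tx": -0.08,"ty": 0,"tz": 0,"rx": 0,"ry": 0,"rz": 0,"gripper": -0.4},
  {"tx": 0,"ty": 0,"tz": 0,"rx": 0,"ry": 0,"rz": 0,"gripper": -0.4},
  {"tx": 0,"ty": 0,"tz": 0,"rx": 0,"ry": 0,"rz": 0,"gripper": -0.4},
])

```text
time_s: 20.72
ee_pos: [509.4, 27.5, 224.9]
ee_rot: [180.0, -0.1, 71.7]
force: [0.1, -0.2, -0.1]
gripper_width: 64.1
gripper_force: 0.0
```

Run:
```python
from h import *
s,g=grab('wrist','w4'); grab('scene','s4')
print(s['ee_pos'],s['gripper_width'],proj('w4',[534.4,103.2,160]))
a=cv2.resize(cv2.imread('pics/s4.png')[210:330,270:390],(400,400),interpolation=2)
b=cv2.resize(cv2.imread('pics/w4.png'),(533,400))[:,:400]
cv2.imwrite('pics/f.png',np.hstack([a,b]))
```

```text
[509.38626694  27.50699449 224.8723889 ] 64.12349575161208 [284.07569242 115.097808  ]
```

View pics/f.png

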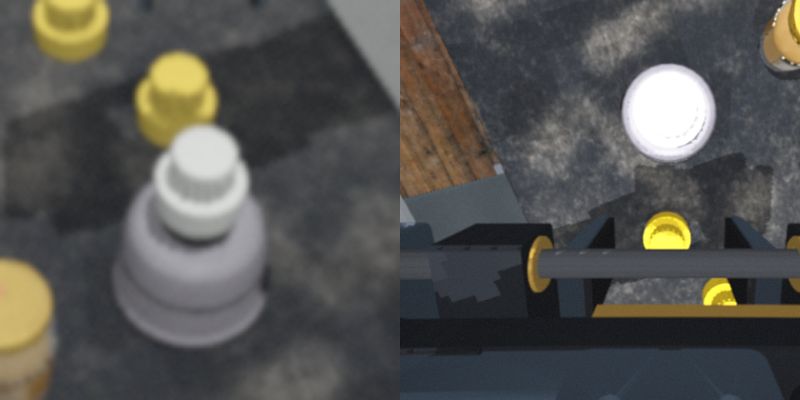

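The white lid sits upright and centred on the grinder (wrist px about 284,115, as predicted), and the gripper is clear. I'm handing it in.

```bash
python3 -c "
from workcell import env
print(env.job_done())"
```

```text
the job is handed in; nothing more can be done
None
```

I screwed the white lid down to its stop on the grinder neck, let go and handed the job in at about 21 s; the hand-in call did not report a verdict.

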